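# Eject a core plug and trap it on the chute

## Task

Press the long red key of the core-plug ejector with one fingertip, so that the rock plug pops out of its cradle and rolls down the chute, and trap it with the other fingertip while it lies over the green band, before it gets away into the catch pan. Do not grip or lift the plug and leave everything else where it stands. Finish while holding: one finger still keeping the key down, the other still stopping the plug, at rest on the green band.

Things in the scene. Friction and masses are not known exactly. Their poses are not given: they have to be found in the camera images.
- ejector: Fixed fixture on a grey base plate 156 x 226 mm; origin on the table under the middle of the green band, z up. Its open chute, 54 mm wide, centred on x = 0, falls towards its -y at 10 degrees; floor 30 + 0.176 y mm above the table, y = -79 to +59. Blue side walls, 4 mm thick, at x = -29 and +29, stand 12 mm above the floor.
- band (a point): Middle of the green band on the chute floor, 30 mm above the table (axes as the ejector's). The band covers ejector y = -30 to +30. Below it, past the chute's low end, is the catch pan (y = -80 to -125).
- cradle (a point): The cradle's floor at the upper end of the chute, ejector y = +73; behind it a back wall at y = +88, top 68 mm above the table. Beside it, on the +x side, a grey deck (ejector x = 34 to 74, y = 3 to 93, top 20 mm high) carries two spare plugs.
- key_top (a point): Middle of the flat top of the red key, which is 30 mm (x) by 70 mm (y, along the chute); beside the chute at ejector x = -58, y = -20, 45 mm above the table when up; it goes down with the key. The black housing around it is 24 mm high.
- key (a joint): How far the red key is pressed down, in m: 0 up, 0.014 at its stop. Sprung: 2 N to start, 5 N at the stop; comes up when let go. A link lifts the kicker under the plug; the plug leaves the cradle and rolls off at about 0.007 to 0.008. With the key at its stop, a second fingertip level with the first stands about 5 mm above the chute floor.
- plug_center (a point): Centre of the reddish-brown rock plug, a cylinder 25 mm in diameter, 45 mm long, about 55 g, lying across the chute (along the ejector's x). It starts in the cradle at ejector x = 0, y = +70, z = 46 mm; on the green band its centre is 12.5 mm off the chute floor. Once popped it rolls freely; only something in its way stops it.
- spare_a: Bystander, loose: dark spare plug standing upright on the ejector's deck; origin at the centre of its underside (25 mm in diameter, 45 mm tall, at ejector x = +56).
- spare_b: Bystander, loose: pale spare plug standing upright on the ejector's deck; origin at the centre of its underside (25 mm in diameter, 45 mm tall, at ejector x = +56).
- beaker: Bystander, loose: glass beaker 90 mm wide, 100 mm tall, with rock cores in it; origin at the centre of its underside.
- bottle_red: Bystander, loose: white bottle with red cap, 66 mm wide, 160 mm tall; origin at the centre of its underside.
- bottle_blue: Bystander, loose: white bottle with blue cap, 72 mm wide, 150 mm tall; origin at the centre of its underside.
- brush: Bystander, loose: hand brush lying flat on the table; origin at the centre of its underside, bristles to its +x.
- dish: Bystander, loose: small white bowl, 80 mm wide, 30 mm tall; origin at the centre of its underside.
Things that resemble listed ones, but are neither listed nor needed, are in the scene too. Leave any turquoise or yellow look-alike of the part that bears plug_center alone.

How it is judged:
By the outcome, as a careful person would: the job done as asked, in the order asked, and still so for the second after the job is handed in, while the arm keeps its last pose, push and grip.
It also fails if it takes over 35 s, if anything falls off the work surface, if the arm or the gripper's body presses on something with over 40 N, if the wrist force passes 120 N, or if a joint passes its speed limit or range.

## Robot

A 6-joint arm with a two-finger parallel gripper is mounted at the origin on the work surface. World frame = base frame: x ahead of the robot, y to its left, z up, the work surface at z = 0. Lengths are in mm, angles in rad, forces in N, time in s.
With the tool pointing down it reaches from about 375 to 925 mm from the base axis. Payload 5.7 kg.
Tool frame: the origin (TCP) lies on the centre line of the jaws, within the pads' length; the fingertips stand 8 mm ahead of it and the grasp point (between the pads) lies 11 mm behind it; z points along the fingers, y is the line along which they close (so a half turn about z gives the same grasp; the last joint's range is limited). The gripper opens to 88 mm and grips with 3 to 60 N. Pads are 20 mm wide; open, the fingers measure 115 mm over their backs; the gripper's body (75 mm by 178 mm) begins 61 mm behind the grasp point.
Start: joints at [-1.252, 0.359, 1.51, -0, 1.272, -0.115], TCP at [252.174, -544.4, 230.623] pointing down, gripper open.
Joint ranges: [-2.97, 2.97], [-1.01, 2.36], [0.21, 2.38], [-0.96, 4.11], [0.2, 2.71], [-2.98, 2.98]. Speed limits (rad/s): [2.39, 2.39, 3.14, 3.14, 3.14, 3.14].

## Interface

Orientations are given as [roll, pitch, yaw] about the fixed x, y, z axes, in that order (R = Rz(yaw) Ry(pitch) Rx(roll)).
In Python, from rig import bot gives the robot as it stands.
- The arm moves only by the tool send_rows, never from a script. Its argument "series" is a list of rows, each an object with "slide": the shift along the tool's x, y, z in m, a list of three; "angular": the turn, a rotation vector about the tool's x, y, z in rad, a list of three; "jaw": the opening, from 0 (shut) to 1 (fully open). In form: [{"slide": [tx, ty, tz], "angular": [rx, ry, rz], "jaw": jaw}, ...]. A call has 1 to 12 rows; each row shifts and turns the commanded pose from where the row before left it, along the tool's axes as they then stand; what a row does not reach is not made up. A row lasts 1/10 s, in which the tool goes at most 50 mm and 8.59 degrees, less where a joint would pass 70% of its speed; a pose out of reach is approached as far as the arm can. A call is refused whole if a number of a shift passes 0.05 or a number of a turn 0.15, either way. A call with a gripper value outside its range is refused whole. The fingers move at their own pace and stop on an object; "newtons" is the grip in N (left out, the last holds). Time passes only in rows, so rows that do not move let the fingers close. It gives the time, the measured TCP pose, the force, the opening and the grip force at its end, in the units of the state.
- bot.get_state(): the state, without advancing time (a new reading comes with each control period).
- bot.get_image(name): name is "scene" or "top" or "wrist"; returns (picture, depth): 420x560x3 uint8, blue, green, red; 420x560 float32, mm along the optical axis (not along the pixel's ray), 0 where there is no reading.
- bot.calibration(name): a dict with "mtx" (3x3 intrinsics, pixels), "view" (4x4, takes a point from world to camera coordinates). Camera axes: x right, y down, z forward; pixel columns grow to the right and rows downward; lengths in mm; the calibration is good to about 2 mm. A picture is of the moment at which its call begins: read the wrist's pose just before it. calibration takes no time and is no camera call; for the wrist camera it gives the pose at the moment of the call.
- bot.sign_off(): hands the job in; it is judged then, once.
The state is a dict: "clock": time; "joints": joint angles; "joint_velocities": joint speeds; "tau": joint torques, N m; "ee_pos": TCP position; "ee_rot": TCP orientation; "contact_force": force on the tool from outside, world axes, zero at the start; "moment": the same for the moment, N m; "opening": opening from 0.0 (shut) to 1.0 (fully open); "grip_force": force on a finger pad.
Only numpy, scipy, OpenCV 4.12 (cv2) and the standard library are available. Lean on these libraries where they do the work, as an engineer would, in place of code of your own. Each camera call takes 0.05 s, during which the arm holds its last target. There are 200 camera calls.

## Working session

There is one attempt and no reset: what is moved stays moved. The work goes in short steps, Python scripts to look and compute and a tool call to move; the robot and the scene stay as the last step left them, time stands still between calls to the robot, and variables do not carry over. Pictures are saved under pics/ and viewed, at most 10 in all, crops included, and the job is handed in when it is done.

Besides the shell and the picture viewer there is one more tool, called after "Emit:" by a JSON object that holds its "method" and its "body". send_rows: Moves the arm, as the interface text tells. Its arguments: {"type":"object","properties":{"series":{"type":"array","items":{"type":"object","properties":{"slide":{"type":"array","items":{"type":"number"}},"angular":{"type":"array","items":{"type":"number"}},"jaw":{"type":"number"}}}},"newtons":{"type":"number"}},"required":["series"]}

```bash
mkdir -p pics; ls; python3 - <<'E'
from rig import bot
import cv2,numpy as np
s=bot.get_state();print(s)
for n in("scene","top"):
    im,d=bot.get_image(n);cv2.imwrite(f"pics/{n}.png",im);np.save(f"pics/{n}.npy",d)
    c=bot.calibration(n);print(n,c)
E
```

```text
pics
{'clock': 0.0, 'joints': array([-1.25211413e+00,  3.59482672e-01,  1.51145057e+00, -2.39164552e-05,
        1.27250958e+00, -1.15091991e-01]), 'joint_velocities': array([ 6.73298246e-05, -2.11694617e-03,  1.14802435e-04, -8.67585846e-04,
       -9.76721468e-04,  1.39614708e-03]), 'tau': array([-5.39001776e-04, -5.15374553e+01, -2.70724493e+01,  6.72512152e-02,
        3.48672224e-02, -1.46316638e-04]), 'ee_pos': array([ 251.94953042, -543.77218441,  229.81599112]), 'ee_rot': array([-3.13975210e+00, -1.89773249e-04,  4.33781058e-01]), 'contact_force': array([ 1.1063186 ,  0.14966898, -0.61706373]), 'moment': array([0.00932818, 0.00858361, 0.01677543]), 'grip_force': 0.0, 'opening': 0.9991653683110165}
scene {'mtx': array([[387.83401646,   0.        , 278.9971627 ],
       [  0.        , 387.83401646, 211.92285829],
       [  0.        ,   0.        ,   1.        ]]), 'view': array([[ 4.95752535e-01,  8.68433696e-01, -7.23466285e-03,
        -2.44957320e+02],
       [ 5.92970581e-01, -3.44565047e-01, -7.27778000e-01,
        -2.54666640e+02],
       [-6.34519750e-01,  3.56507846e-01, -6.85774629e-01,
         1.32136176e+03],
       [ 0.00000000e+00,  0.00000000e+00,  0.00000000e+00,
         1.00000000e+00]])}
top {'mtx': array([[481.98728632,   0.        , 286.91309575],
       [  0.        , 481.98728632, 215.68419012],
       [  0.        ,   0.        ,   1.        ]]), 'view': array([[-2.26340214e-04, -9.99974905e-01, -7.08088435e-03,
        -3.66197121e+01],
       [-9.92930701e-01,  1.06520220e-03, -1.18690729e-01,
         5.07680064e+02],
       [ 1.18695293e-01,  7.00396297e-03, -9.92906024e-01,
         1.16251624e+03],
       [ 0.00000000e+00,  0.00000000e+00,  0.00000000e+00,
         1.00000000e+00]])}
```

View pics/top.png

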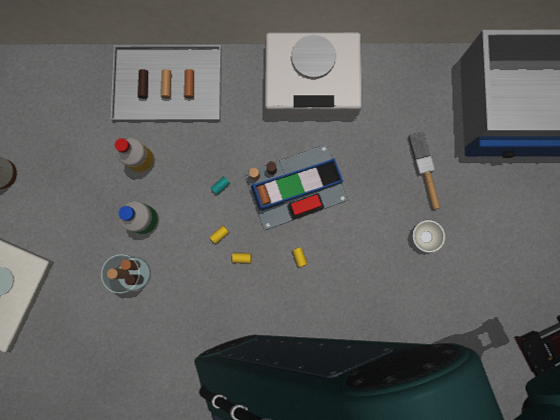

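View pics/scene.png

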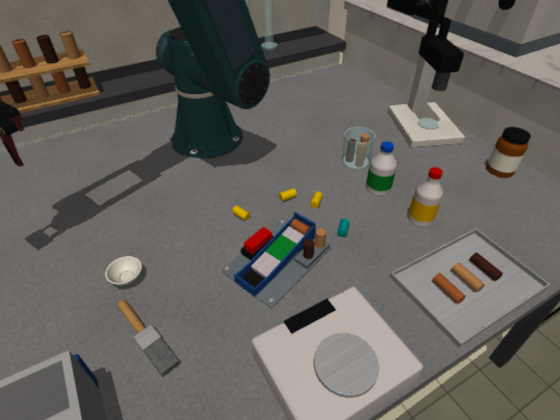

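The plug is the reddish-brown cylinder in the cradle, at top-view pixel (264,193). Things it could be taken for:
- spares at (254,174) and (271,167)
- tray cores at (143,83), (166,83) and (189,83)
- yellow look-alikes at (219,236), (241,258) and (300,257)
- turquoise look-alike at (220,186)

The key is the red block at (306,205), and the green band is at (291,185). Next is a close crop to check this.

```bash
cat > h.py <<'E'
import cv2,numpy as np
from rig import bot
def toworld(n,u,v,z):
    c=bot.calibration(n);K=c["mtx"];V=c["view"];R=V[:3,:3];t=V[:3,3]
    r=R.T@np.linalg.solve(K,[u,v,1.]);o=-R.T@t
    return o+r*(z-o[2])/r[2]
def proj(n,P):
    c=bot.calibration(n);V=c["view"];q=np.atleast_2d(P)@V[:3,:3].T+V[:3,3]
    q=q@c["mtx"].T;return q[:,:2]/q[:,2:]
E
python3 - <<'E'
from h import *
im=cv2.imread("pics/top.png");c=im[140:240,235:360]
cv2.imwrite("pics/crop.png",cv2.resize(c,None,fx=6,fy=6,interpolation=cv2.INTER_CUBIC))
b,g,r=[im[...,i].astype(int) for i in range(3)]
for nm,m,z in(("green",(g>90)&(r<70)&(b<90),30),("red",(r>150)&(g<60)&(b<60),45)):
    m=m.astype(np.uint8);m[:140]=0;m[240:]=0;m[:,:235]=0;m[:,360:]=0
    (x,y),wh,a=cv2.minAreaRect(cv2.findNonZero(m));print(nm,x,y,wh,a,toworld("top",x,y,z))
    ys,xs=np.nonzero(m);print(xs.mean(),ys.mean(),toworld("top",xs.mean(),ys.mean(),z))
E
```

```text
green 289.7499694824219 185.75001525878906 (20.23857307434082, 23.084627151489258) 71.56504821777344 [582.81870925 -44.03750979  30.        ]
289.83947939262475 185.82212581344902 [582.63596702 -44.26048182  30.        ]
red 305.6246337890625 204.1031036376953 (11.149473190307617, 27.180309295654297) 70.55996704101562 [534.39774926 -82.89753247  45.        ]
305.6360655737705 204.1245901639344 [534.34455375 -82.92527183  45.        ]
```

View pics/crop.png

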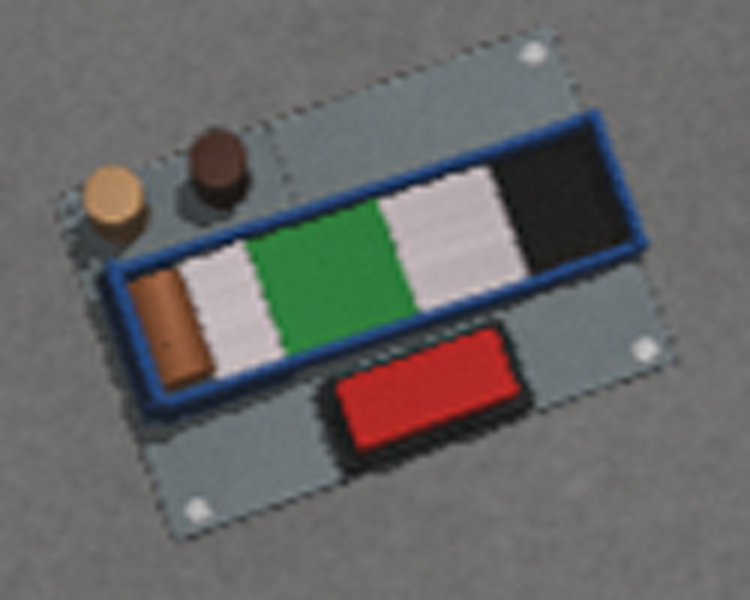

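The crop confirms it: the reddish-brown plug lies in the cradle at crop (170,328), with the green band at (330,277) and the red key at (430,388). The spares stand on the deck at (115,200) and (218,165). My estimate is an ejector origin of about (582.5, -44.3) and a yaw of about 0.342. I'll put the fingers along ejector x at y = -20, so the TCP goes to about (562, -73).

Emit:
{"method": "send_rows", "body": {"series": [{"slide":[0.04,-0.025,0],"angular":[0,0,0],"jaw":0.51},{"slide":[0.04,-0.025,0],"angular":[0,0,0],"jaw":0.51},{"slide":[0.04,-0.025,0],"angular":[0,0,0],"jaw":0.51},{"slide":[0.04,-0.025,0],"angular":[0,0,0],"jaw":0.51},{"slide":[0.04,-0.025,0],"angular":[0,0,0],"jaw":0.51},{"slide":[0.04,-0.025,0],"angular":[0,0,0],"jaw":0.51},{"slide":[0.04,-0.025,0],"angular":[0,0,0],"jaw":0.51},{"slide":[0.04,-0.025,0],"angular":[0,0,0],"jaw":0.51},{"slide":[0.04,-0.025,0],"angular":[0,0,0],"jaw":0.51},{"slide":[0.04,-0.025,0],"angular":[0,0,0],"jaw":0.51},{"slide":[0.04,-0.025,0],"angular":[0,0,0],"jaw":0.51},{"slide":[0.04,-0.025,0],"angular":[0,0,0],"jaw":0.51}]}}

```text
clock: 1.3
ee_pos: [562.2, -68.5, 230.4]
ee_rot: [-3.141, 0.0, 0.434]
contact_force: [-0.1, -1.0, 0.3]
opening: 0.509
grip_force: 0.0
```

Emit:
{"method": "send_rows", "body": {"series": [{"slide":[0,0,0],"angular":[0,0,-0.14],"jaw":0.51},{"slide":[0,0,0],"angular":[0,0,-0.14],"jaw":0.51},{"slide":[0,0,0],"angular":[0,0,-0.14],"jaw":0.51},{"slide":[0,0,0],"angular":[0,0,-0.14],"jaw":0.51},{"slide":[0,0,0],"angular":[0,0,-0.14],"jaw":0.51},{"slide":[0,0,0],"angular":[0,0,-0.14],"jaw":0.51},{"slide":[0,0,0],"angular":[0,0,-0.14],"jaw":0.51},{"slide":[0,0,0],"angular":[0,0,-0.14],"jaw":0.51},{"slide":[0,0,0],"angular":[0,0,-0.14],"jaw":0.51},{"slide":[0,0,0],"angular":[0,0,-0.14],"jaw":0.51},{"slide":[0,0,0],"angular":[0,0,-0.08],"jaw":0.51},{"slide":[0,0,0],"angular":[0,0,0],"jaw":0.51}]}}

```text
clock: 2.5
ee_pos: [561.3, -70.4, 230.3]
ee_rot: [-3.141, -0.001, 1.914]
contact_force: [0.1, -0.7, -0.1]
opening: 0.514
grip_force: 0.0
```

```bash
python3 - <<'E'
from h import *
s=bot.get_state();print(s["clock"],s["ee_pos"],s["ee_rot"],s["opening"],s["contact_force"],s["joints"])
im,d=bot.get_image("wrist")
o=np.array([582.5,-44.3]);p=.342;R=np.array([[np.cos(p),-np.sin(p)],[np.sin(p),np.cos(p)]])
E=lambda x,y,z:np.r_[o+R@[x,y],z]
# predicted features: key corners, wall-top corners, band corners
P=[E(-58+a*15,-20+b*35,45) for a in(-1,1) for b in(-1,1)]+[E(a*27,b*30,30+.176*b*30) for a in(-1,1) for b in(-1,1)]+[E(0,70,58)]
im2=cv2.resize(im,None,fx=1.4,fy=1.4)
for u,v in proj("wrist",np.array(P)):
    print(round(u),round(v)); cv2.drawMarker(im2,(int(u*1.4),int(v*1.4)),(255,0,255),cv2.MARKER_CROSS,12)
cv2.imwrite("pics/w1.png",im2)
b,g,r=[im[...,i].astype(int) for i in range(3)]
for nm,m,z in(("green",(g>90)&(r<70)&(b<90),30),("red",(r>150)&(g<60)&(b<60),45)):
    ys,xs=np.nonzero(m);print(nm,len(xs),xs.mean(),ys.mean(),toworld("wrist",xs.mean(),ys.mean(),z))
E
```

```text
2.5 [561.26375792 -70.35333221 230.25050877] [-3.14083814e+00 -5.73206610e-04  1.91442445e+00] 0.5142829521170812 [ 0.08754902 -0.68203512 -0.08773862] [-2.46843712e-01  3.10514877e-01  1.58528662e+00  5.91501066e-05
  1.24673705e+00 -5.90490914e-01]
234 225
231 152
265 225
264 152
281 195
281 135
335 195
339 135
313 89
green 2363 309.76851460008464 170.54676258992805 [584.54920347 -48.02895914  30.        ]
red 1495 248.16053511705687 185.4200668896321 [533.09830183 -78.5833485   45.        ]
```

View pics/w1.png

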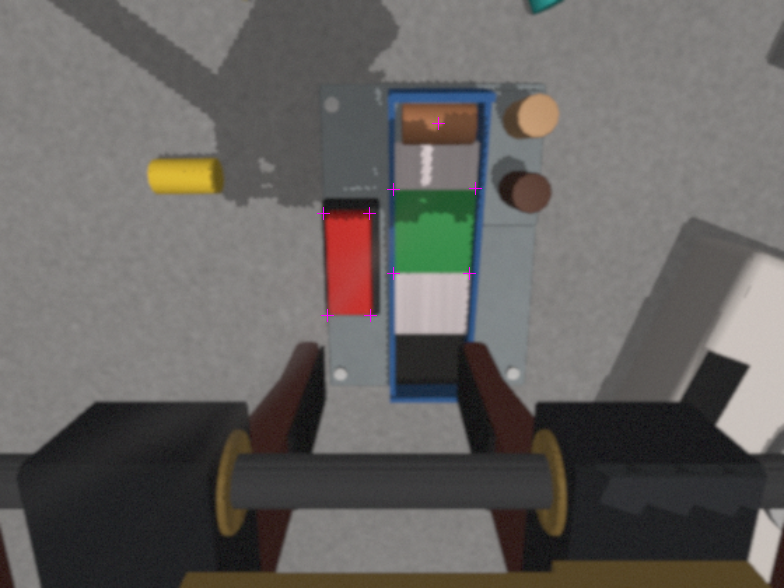

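The wrist view matches the prediction. Key corners are at (325,213)–(372,315) and band corners at (393,188)–(472,272), each within about 2 mm of the markers. I'll descend to just above the key and check again.

Emit:
{"method": "send_rows", "body": {"series": [{"slide":[-0.003,0,0.04],"angular":[0,0,0],"jaw":0.51},{"slide":[0,0,0.04],"angular":[0,0,0],"jaw":0.51},{"slide":[0,0,0.04],"angular":[0,0,0],"jaw":0.51},{"slide":[0,0,0.03],"angular":[0,0,0],"jaw":0.51},{"slide":[0,0,0.018],"angular":[0,0,0],"jaw":0.51},{"slide":[0,0,0],"angular":[0,0,0],"jaw":0.51},{"slide":[0,0,0],"angular":[0,0,0],"jaw":0.51}]}}

```text
clock: 3.25
ee_pos: [562.7, -73.3, 62.8]
ee_rot: [-3.141, -0.0, 1.913]
contact_force: [0.8, -0.6, 0.4]
opening: 0.51
grip_force: 0.0
```

```bash
python3 - <<'E'
from h import *
s=bot.get_state();print(s["clock"],s["ee_pos"],s["ee_rot"],s["opening"],s["contact_force"])
d=s["ee_pos"][:2]-[582.5,-44.3];p=.342;c,n=np.cos(p),np.sin(p);print("ejector xy",c*d[0]+n*d[1],-n*d[0]+c*d[1])
im,_=bot.get_image("wrist");im2,_=bot.get_image("scene")
a=cv2.resize(im[150:420,130:430],(400,360));b=cv2.resize(im2[195:305,205:327],(400,360),interpolation=cv2.INTER_CUBIC)
cv2.imwrite("pics/w2.png",np.hstack([a,b]))
E
```

```text
3.25 [562.67993711 -73.25404153  62.75932039] [-3.14118560e+00 -3.98375585e-04  1.91252397e+00] 0.5099413880099463 [ 0.81218274 -0.61752065  0.39423869]
ejector xy -28.382572808511696 -20.630098749452465
```

View pics/w2.png

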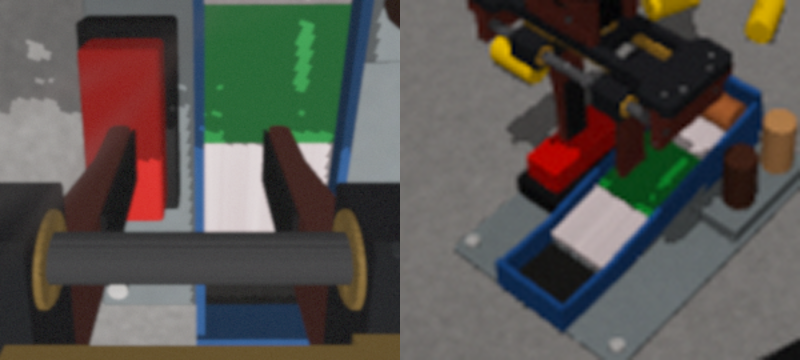

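The left finger is over the key, at (120,130) in the left half. The right finger is over the middle of the chute at the low edge of the band, at (280,130). The plug is still in the cradle, so I'll press.

Emit:
{"method": "send_rows", "body": {"series": [{"slide":[0,0,0.008],"angular":[0,0,0],"jaw":0.51},{"slide":[0,0,0.008],"angular":[0,0,0],"jaw":0.51},{"slide":[0,0,0.008],"angular":[0,0,0],"jaw":0.51},{"slide":[0,0,0.001],"angular":[0,0,0],"jaw":0.51},{"slide":[0,0,0],"angular":[0,0,0],"jaw":0.51},{"slide":[0,0,0],"angular":[0,0,0],"jaw":0.51},{"slide":[0,0,0],"angular":[0,0,0],"jaw":0.51},{"slide":[0,0,0],"angular":[0,0,0],"jaw":0.51},{"slide":[0,0,0],"angular":[0,0,0],"jaw":0.51},{"slide":[0,0,0],"angular":[0,0,0],"jaw":0.51}]}}

```text
clock: 4.35
ee_pos: [564.3, -73.7, 39.2]
ee_rot: [3.139, 0.002, 1.914]
contact_force: [-0.4, 0.0, 15.6]
opening: 0.506
grip_force: 7.9
```

```bash
python3 - <<'E'
from h import *
s=bot.get_state();print(s["clock"],s["ee_pos"],s["opening"],s["contact_force"])
im,_=bot.get_image("wrist");im2,_=bot.get_image("scene")
a=cv2.resize(im[60:420,100:460],(400,400));b=cv2.resize(im2[195:317,205:327],(400,400),interpolation=cv2.INTER_CUBIC)
cv2.imwrite("pics/w3.png",np.hstack([a,b]))
E
```

```text
4.35 [564.32913727 -73.65314985  39.1546819 ] 0.5062754456186737 [-3.77385330e-01  5.39313284e-03  1.56200930e+01]
```

View pics/w3.png

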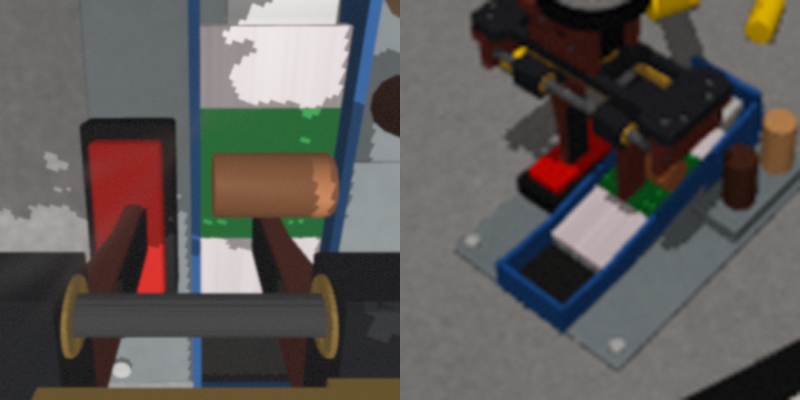

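The plug rests against the right finger in the middle of the green band, at left-half pixel (275,185), and the key is down at its stop. Before handing in, I'll check that it is still at rest.

Emit:
{"method": "send_rows", "body": {"series": [{"slide":[0,0,0],"angular":[0,0,0],"jaw":0.51},{"slide":[0,0,0],"angular":[0,0,0],"jaw":0.51},{"slide":[0,0,0],"angular":[0,0,0],"jaw":0.51},{"slide":[0,0,0],"angular":[0,0,0],"jaw":0.51},{"slide":[0,0,0],"angular":[0,0,0],"jaw":0.51}]}}

```text
clock: 4.95
ee_pos: [564.3, -73.7, 39.1]
ee_rot: [3.139, 0.002, 1.914]
contact_force: [1.0, 0.7, 15.1]
opening: 0.51
grip_force: 7.9
```

```bash
python3 - <<'E'
from h import *
def c():
    im,_=bot.get_image("wrist");h=cv2.cvtColor(im,cv2.COLOR_BGR2HSV)[150:270,280:410]
    m=(h[...,0]>4)&(h[...,0]<14)&(h[...,1]>90)&(h[...,2]>70)
    ys,xs=np.nonzero(m);return len(xs),xs.mean()+280,ys.mean()+150
a=c()
for _ in range(5):b=c()
print(a,b,bot.get_state()["contact_force"])
if abs(a[1]-b[1])<1 and abs(a[2]-b[2])<1: print(bot.sign_off())
E
```

```text
(6165, np.float64(346.8864557988646), np.float64(226.45774533657746)) (6159, np.float64(346.802402987498), np.float64(226.47459003084916)) [ 0.16053469 -0.51822361 15.518031  ]
the job is handed in; nothing more can be done
None
```

I handed the job in at about 5 s with one finger holding the key down at its stop (about 15 N) and the other stopping the plug, at rest mid-way along the green band; I haven't seen the judge's result.

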